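# Dip a test paddle and hold it level for reading

## Robot

A 6-joint arm with a two-finger parallel gripper is mounted at the origin on the work surface. World frame = base frame: x ahead of the robot, y to its left, z up, the work surface at z = 0. Lengths are in m, angles in rad, forces in N, time in s.
With the tool pointing down it reaches from about 0.225 to 0.875 m from the base axis. Payload 3.4 kg.
Tool frame: the origin (TCP) lies between the finger pads; the fingertips stand 11 mm ahead of it and the grasp point (between the pads) lies 8 mm behind it; z points along the fingers, y is the direction in which the jaws open and shut (so a half turn about z gives the same grasp; the last joint's range is limited). The gripper opens to 85 mm and grips with 20 to 120 N. Pads are 22 mm wide; open, the fingers measure 114 mm over their backs; the gripper's body (76 mm by 85 mm) begins 54 mm behind the grasp point. The pads swing forward as they close: fully open they stand 13 mm farther back than shut.
Start: joints at [1.008, 0.276, 1.505, -0, 1.361, -0.121], TCP at [0.246, 0.52, 0.242] pointing down, gripper open.
Joint ranges: [-2.89, 2.89], [-0.75, 2.08], [0.22, 2.7], [-1.18, 4.32], [0.11, 2.71], [-2.7, 2.7]. Speed limits (rad/s): [2.57, 2.57, 3.14, 3.14, 3.14, 3.14].

## Interface

Orientations are given as a unit quaternion [w, x, y, z].
In Python, from rig import manip gives the robot as it stands. The module is installed in compiled form; this text tells all that it offers.
- The arm moves only by the tool move_arm, never from a script. Its argument "series" is a list that holds one entry, the list of rows, each a list of 7 numbers: the shift along the world's x, y, z in m, then the turn, a rotation vector about the world's x, y, z in rad, then the finger opening in m, from 0 to 0.0854. A call has 1 to 20 rows; each row shifts and turns the commanded pose from where the row before left it; what a row does not reach is not made up. A row lasts 1/12 s, in which the tool goes at most 41.7 mm and 7.16 degrees, less where a joint would pass 70% of its speed; a pose out of reach is approached as far as the arm can. A call with a gripper value outside its range is refused whole. The fingers move at their own pace and stop on an object; "newtons" is the grip in N (left out, the last holds). Time passes only in rows, so rows that do not move let the fingers close. It gives the time, the measured TCP pose, the force and the opening at its end, in the units of the state.
- manip.get_state(): the state, without advancing time (a new reading comes with each control period).
- manip.get_image(name): name is "scene" or "top" or "wrist"; returns a dict with "color" (384x512x3 uint8, red, green, blue), "fx", "fy", "cx", "cy" (pixels), "R" (3x3) and "t" (3): a world point X has camera coordinates R X + t; the wrist camera has in their place "tool_from_camera" (4x4, takes a point from camera to tool coordinates, whose origin is the TCP and whose axes are the flange's). Camera axes: x right, y down, z forward; pixel columns grow to the right and rows downward; lengths in m; the calibration is good to about 2 mm. The wrist camera is an equidistant fisheye: a pixel r from the principal point sees the ray r / f radians off the axis. A picture is of the moment at which its call begins: read the wrist's pose just before it. There is no depth.
- manip.sign_off(): hands the job in, once; it reports no verdict.
The state is a dict: "clock": time; "qpos": joint angles; "qd": joint speeds; "effort": joint torques, N m; "position": TCP position; "ee_rot": TCP orientation; "contact_force": force on the tool from outside, world axes, zero at the start; "moment": the same for the moment, N m; "width": finger opening in m.
Only numpy, scipy, OpenCV 4.12 (cv2) and the standard library are available. Lean on these libraries where they do the work, as an engineer would, in place of code of your own. Each camera call takes 0.05 s, during which the arm holds its last target.

## Task

Draw the test paddle (the one with the broad flat handle) up out of its slot in the white rack, and dip its blade into the straight-sided steel cup until the tip is well down in the cup's lower half, without pressing hard on the cup. Then lift it clear, turn it until it lies nearly level with its test pad facing up, and finish while still holding it there, motionless and well above everything on the bench, the whole paddle at least 20 cm up. Leave the cup, the dish, the other two tools in the rack and the other things where they are.

Things in the scene. Friction and masses are not known exactly. Their poses are not given: they have to be found in the camera images.
- tester: test paddle, 40 g: flat grey handle 20 (y) x 12 (x) x 60 high, white blade 12 (y) x 3 (x) reaching 90 down from it. Origin: centre of the handle's underside. z: from blade to handle; x: out of the flat face with the test pad. At the start it hangs upright in one of the rack's slots, the handle's underside on the plate, axes parallel to the rack's. Mass varies (sizes in mm)
- tester_grip (a point): middle of the tester's handle, 30 above the tester's origin; axes as the tester. A grasp across the 20 wide sides (along y) is free (sizes in mm)
- tester_tip (a point): lower end of the tester's blade, 90 below its origin (sizes in mm)
- tester_pad (a point): the test pad, a blue patch 11 x 22 x 1.5 on the +x face near the end of the blade; its centre 76 below the tester's origin (sizes in mm)
- rack: white holder, fixed: top plate 64 (x) x 230 (y) x 20 thick, upper face 120 above the bench, on two end legs and a foot 90 x 230 x 10. Three through slots 6 (x) x 15 (y) at y = -80, 0, +80. Origin: centre of the underside; yaw within 0.35 rad (sizes in mm)
- cup: the sample cup: a plain straight-sided open steel beaker, 68 across, 60 high, wall 3, floor 5 thick, 200 g, loose. Origin: centre of its underside (sizes in mm)
- cup_rim (a point): centre of the cup's mouth, 60 above its underside (sizes in mm)
- rod: bystander: stirring rod with a round grip 18 across and 45 high, hanging in another slot. Origin at the grip's underside (sizes in mm)
- spatula: bystander: spatula with a narrow wooden handle 14 (x) x 8 (y) x 54 high, hanging in another slot. Origin at the handle's underside (sizes in mm)
- dish: bystander: wide shallow white porcelain dish, 98 across, 30 high. Origin: centre of its underside (sizes in mm)
- petri_near: bystander: clear petri dish 90 across, 14 high, on the robot's side of the rack. Origin: centre of its underside (sizes in mm)
- petri_far: bystander: the same beyond the rack (sizes in mm)
- wellplate: bystander: clear well plate 86 x 128 x 14. Origin: centre of its underside (sizes in mm)
- marker: bystander: black marker pen 135 long, 14 thick, lying near the robot. Origin: centre of its underside (sizes in mm)
- flask: bystander: closed bottle 60 across, 130 high. Origin: centre of its underside (sizes in mm)
Not all that is in view belongs to the job. Leave any purple look-alike of the tester alone.

How it is judged:
On the way, in this order (a step that is already met when the one before it is completed fails the run):
1. the tester is drawn right out of its slot, held in the gripper (contact force between the fingers and tester above 0.5 N and height (world z) of tester_tip above 0.123 m), for 0.1 s.
2. the held tester's tip is in the lower half of the cup (contact force between the fingers and tester above 0.5 N and z of tester_tip in the frame of cup between 0 and 0.032 m and horizontal distance between tester_tip and cup below 0.032 m), for 0.2 s.
At the end, for the whole second after the job is handed in: The gripper holds the tester still, touching nothing else; its pad face points up within 35 degrees; its tip, pad, origin and handle middle are all over 190 mm above the bench; the cup stands upright and every other listed loose thing is within 30 mm of its start (contact force between the fingers and tester above 0.5 N and angle between tester's own x axis and vertical below 0.61 rad and height (world z) of each of tester, tester_pad, tester_tip, tester_grip above 0.19 m and linear speed of tester below 0.03 m/s and angular speed of tester below 0.2 rad/s and angle between cup's own z axis and vertical below 0.1 rad and contact force between tester and rack below 0.05 N and contact force between tester and cup below 0.05 N and contact force between tester and rod below 0.05 N and contact force between tester and spatula below 0.05 N and contact force between tester and dish below 0.05 N and contact force between tester and flask below 0.05 N and distance of each of rod, spatula, cup, dish, petri_near, petri_far, wellplate, marker, flask from where it was at the start of the episode below 0.03 m); the arm keeps its last pose, push and grip.
It fails at once if the tester is pressed on the cup with more than 20 N (contact force between tester and cup above 20 N).
It fails at once if the cup is tipped over 30 degrees (angle between cup's own z axis and vertical above 0.5 rad).
It fails at once if another thing is shifted by more than 40 mm (distance of any of rod, spatula, cup, dish, petri_near, petri_far, wellplate, marker, flask from where it was at the start of the episode above 0.04 m).
It also fails if it takes over 42 s, if anything falls off the work surface, if the arm or the gripper's body presses on something with over 40 N, if the wrist force passes 120 N, or if a joint passes its speed limit or range.

## Working session

There is one attempt and no reset: what is moved stays moved. The work goes in short steps, Python scripts to look and compute and a tool call to move; the robot and the scene stay as the last step left them, time stands still between calls to the robot, and variables do not carry over. Pictures are saved under pics/ and viewed, and the job is handed in when it is done.

Besides the shell and the picture viewer there is one more tool, called after "Call:" by a JSON object that holds its "api" and its "payload", one argument or row to a line. move_arm: Moves the arm, as the interface text tells. Its arguments: {"type":"object","properties":{"series":{"type":"array"},"newtons":{"type":"number"}},"required":["series"]}

```bash
mkdir -p pics
cat > h.py <<'E'
import numpy as np, cv2
from rig import manip
def snap(n,tag):
    d=manip.get_image(n); cv2.imwrite(f'pics/{tag}.png',d['color'][:,:,::-1]); 
    np.save(f'{tag}.npy',d,allow_pickle=True); return d
def load(tag): return np.load(f'{tag}.npy',allow_pickle=True).item()
def ray(d,u,v):
    R=np.array(d['R']);t=np.array(d['t'])
    return -R.T@t, R.T@np.array([(u-d['cx'])/d['fx'],(v-d['cy'])/d['fy'],1])
def onz(d,u,v,z):
    o,r=ray(d,u,v); return o+r*(z-o[2])/r[2]
def proj(d,X):
    c=np.array(d['R'])@np.array(X)+np.array(d['t']); return np.array([d['fx']*c[0]/c[2]+d['cx'],d['fy']*c[1]/c[2]+d['cy']])
E
python3 - <<'E'
from h import *
s=manip.get_state(); print(s)
for n in('scene','top','wrist'):
    d=snap(n,n+'0'); print({k:v for k,v in d.items() if k!='color'})
E
```

```text
{'clock': 0.0, 'qpos': array([ 1.00799032e+00,  2.76626243e-01,  1.50615952e+00, -8.73231271e-07,
        1.36070302e+00, -1.20964390e-01]), 'qd': array([-0.00051089, -0.00015635, -0.00068103,  0.00102302, -0.00160031,
       -0.00034426]), 'effort': array([-1.12314126e-04, -4.16773868e+01, -2.45807683e+01,  6.87454735e-05,
        1.10008079e-02,  1.98621467e-05]), 'position': array([0.24558017, 0.51934387, 0.24141137]), 'ee_rot': array([-3.17449198e-04,  2.19127956e-01,  9.75695670e-01, -8.93336988e-04]), 'contact_force': array([-0.47215627, -0.20810311, -0.11967465]), 'moment': array([-0.04037446, -0.04246243,  0.00141442]), 'width': 0.08520198580682743}
{'fx': 437.5436991865013, 'fy': 437.5436991865013, 'cx': 246.47519524444198, 'cy': 195.61581264417995, 'R': array([[-0.61983507,  0.78457949, -0.01547592],
       [ 0.64232963,  0.49592813, -0.58435258],
       [-0.45079611, -0.37214286, -0.8113523 ]]), 't': array([ 0.33777479, -0.32431153,  1.43401531])}
{'fx': 448.8121440812023, 'fy': 448.8121440812023, 'cx': 259.51325265111734, 'cy': 194.37822361501495, 'R': array([[ 0.02008903, -0.99960459,  0.01967459],
       [-0.98288348, -0.0233498 , -0.18274256],
       [ 0.1831297 , -0.01566671, -0.98296392]]), 't': array([0.00931508, 0.60465165, 1.33000764])}
{'fx': 297.3186396354542, 'fy': 297.3186396354542, 'cx': 255.20348720287566, 'cy': 190.1667542605052, 'tool_from_camera': array([[-4.54087439e-04, -9.49029407e-01, -3.15187212e-01,
         8.16156566e-02],
       [ 9.99999836e-01, -5.40559100e-04,  1.86933719e-04,
         7.16320844e-05],
       [-3.47782913e-04, -3.15187075e-01,  9.49029497e-01,
        -1.31425467e-01],
       [ 0.00000000e+00,  0.00000000e+00,  0.00000000e+00,
         1.00000000e+00]])}
```

View pics/scene0.png

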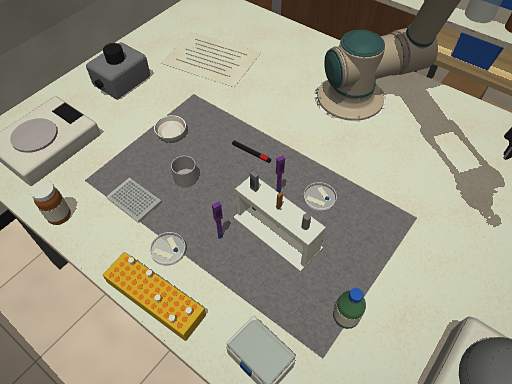

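View pics/top0.png

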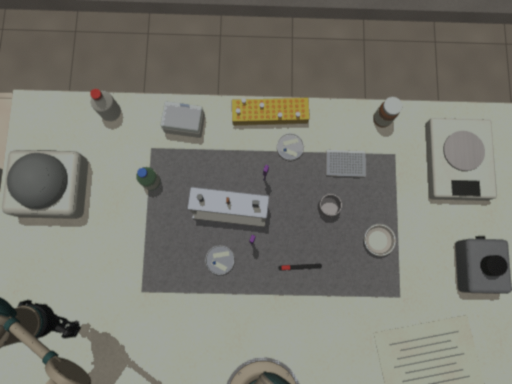

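View pics/wrist0.png

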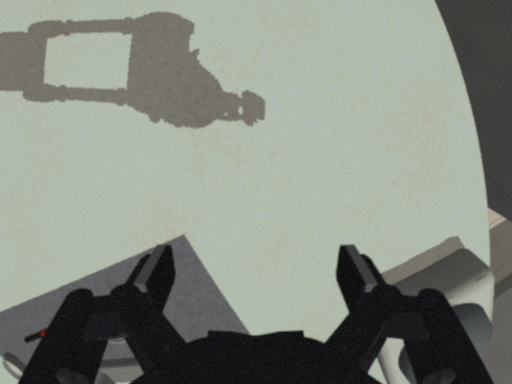

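Run:
```python
from h import *
a=load('top0');b=load('scene0')
x=cv2.resize(a['color'][130:300,130:430],None,fx=2.6,fy=2.6,interpolation=cv2.INTER_CUBIC)
cv2.imwrite('pics/t1.png',x[:,:,::-1])
x=cv2.resize(b['color'][140:280,180:350],None,fx=4.2,fy=4.2,interpolation=cv2.INTER_CUBIC)
cv2.imwrite('pics/s1.png',x[:,:,::-1])
```

```text
(no output)
```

View pics/t1.png

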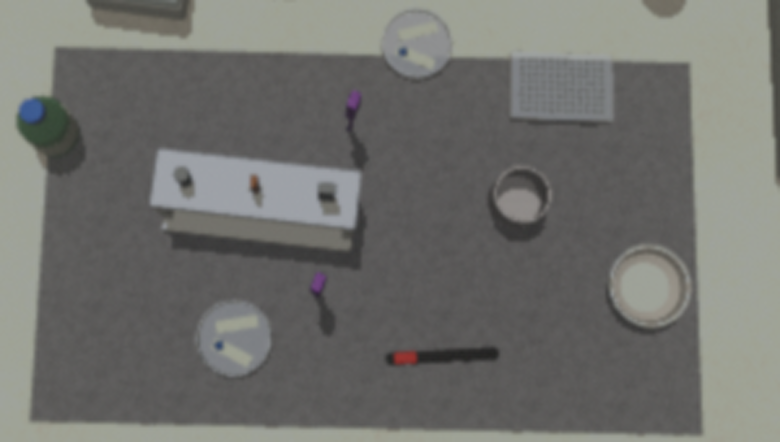

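View pics/s1.png

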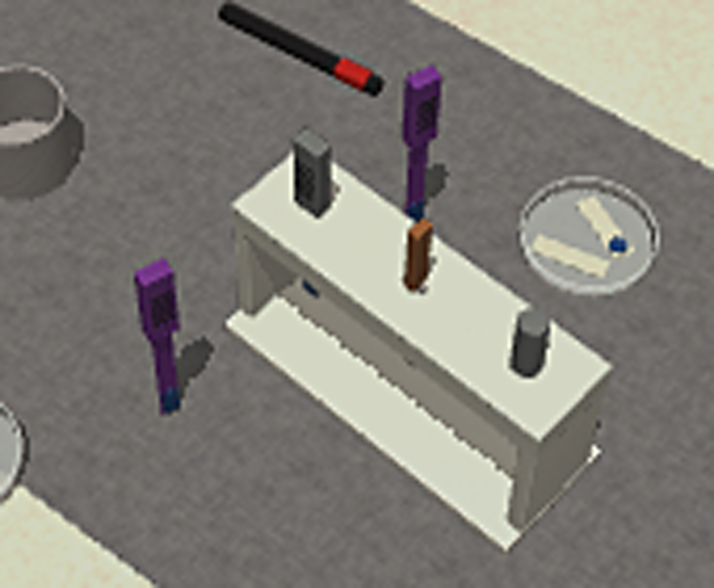

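Run:
```python
from h import *
a=load('top0');b=load('scene0')
for n,d in(('top',a),('scene',b)): print(n,'cam',ray(d,0,0)[0])
T=lambda u,v:(130+(u-.8)/2.6,130+(v-.8)/2.6)
S=lambda u,v:(180+(u-1.6)/4.2,140+(v-1.6)/4.2)
print('rack top corners (top)')
for p in[(157,149),(361,171),(355,228),(151,206)]: print(onz(a,*T(*p),.12).round(4))
print('scene')
for p in[(295,150),(612,366),(541,438),(233,206)]: print(onz(b,*S(*p),.12).round(4))
print('handle top: top',onz(a,*T(327,185),.18).round(4),'scene',onz(b,*S(312,140),.18).round(4), 'base scene',onz(b,*S(316,204),.12).round(4))
print('cup rim top',onz(a,*T(522,195),.06).round(4),'dish',onz(a,*T(649,287),.03).round(4))
# intersect rack mask
m=cv2.inRange(a['color'][180:235,180:280],(140,140,150),(255,255,255))
c=max(cv2.findContours(m,0,1)[0],key=cv2.contourArea); r=cv2.minAreaRect(c); print(r)
pts=cv2.boxPoints(r)+[180,180]
W=np.array([onz(a,*p,.12) for p in pts]);print(W.round(4),W.mean(0).round(4))
# purple tops
for p in[(353,98),(319,280)]: print('purple top',onz(a,*T(*p),.15).round(4))
for p in[(425,72),(155,265)]: print('purple scene',onz(b,*S(*p),.15).round(4))
```

```text
top cam [0.35055108 0.04426673 1.41766184]
scene cam [1.06412809 0.4294826  0.97920672]
rack top corners (top)
[0.6095 0.2282 0.12  ]
[ 0.5897 -0.003   0.12  ]
[0.5246 0.0026 0.12  ]
[0.5442 0.2318 0.12  ]
scene
[0.5325 0.0033 0.12  ]
[0.5452 0.2333 0.12  ]
[0.6065 0.2276 0.12  ]
[5.873e-01 3.000e-04 1.200e-01]
handle top: top [0.5625 0.0355 0.18  ] scene [0.5582 0.0362 0.18  ] base scene [0.5566 0.0377 0.12  ]
cup rim top [ 0.5764 -0.1961  0.06  ] dish [ 0.4737 -0.3525  0.03  ]
((47.844478607177734, 22.110797882080078), (78.06327819824219, 20.80741310119629), 6.519801616668701)
[[ 0.5469  0.2316  0.12  ]
 [ 0.6085  0.2277  0.12  ]
 [ 0.5874 -0.0009  0.12  ]
 [ 0.526   0.005   0.12  ]] [0.5672 0.1158 0.12  ]
purple top [0.6669 0.0084 0.15  ]
purple top [0.4628 0.0417 0.15  ]
purple scene [0.4575 0.0429 0.15  ]
purple scene [0.6616 0.0069 0.15  ]
```

Call:
{"api": "move_arm", "payload": {
  "series": [
    [[0.0157,-0.0242,0.001,0,0,0.0178,0.085],[0.0157,-0.0242,0.001,0,0,0.0178,0.085],[0.0157,-0.0242,0.001,0,0,0.0178,0.085],[0.0157,-0.0242,0.001,0,0,0.0178,0.085],[0.0157,-0.0242,0.001,0,0,0.0178,0.085],[0.0157,-0.0242,0.001,0,0,0.0178,0.085],[0.0157,-0.0242,0.001,0,0,0.0178,0.085],[0.0157,-0.0242,0.001,0,0,0.0178,0.085],[0.0157,-0.0242,0.001,0,0,0.0178,0.085],[0.0157,-0.0242,0.001,0,0,0.0178,0.085],[0.0157,-0.0242,0.001,0,0,0.0178,0.085],[0.0157,-0.0242,0.001,0,0,0.0178,0.085],[0.0157,-0.0242,0.001,0,0,0.0178,0.085],[0.0157,-0.0242,0.001,0,0,0.0178,0.085],[0.0157,-0.0242,0.001,0,0,0.0178,0.085],[0.0157,-0.0242,0.001,0,0,0.0178,0.085],[0.0157,-0.0242,0.001,0,0,0.0178,0.085],[0.0157,-0.0242,0.001,0,0,0.0178,0.085],[0.0157,-0.0242,0.001,0,0,0.0178,0.085],[0,0,0,0,0,0.0178,0.085]]
  ],
  "newtons": 40
}}

```text
clock: 1.82
position: [0.5472, 0.0556, 0.2609]
ee_rot: [0.001, 0.044, 0.999, -0.001]
contact_force: [0.0, 0.2, 0.4]
width: 0.0849
```

```bash
cat >> h.py <<'E'
from scipy.spatial.transform import Rotation as Ro
def wtool(s):
    M=np.eye(4);q=s['ee_rot'];M[:3,:3]=Ro.from_quat([q[1],q[2],q[3],q[0]]).as_matrix();M[:3,3]=s['position'];return M
def wray(d,s,u,v):
    x=(u-d['cx'])/d['fx'];y=(v-d['cy'])/d['fy'];th=np.hypot(x,y);k=np.sin(th)/th if th>1e-9 else 1
    M=wtool(s)@np.array(d['tool_from_camera']);return M[:3,3],M[:3,:3]@np.array([x*k,y*k,np.cos(th)])
def wonz(d,s,u,v,z):
    o,r=wray(d,s,u,v);return o+r*(z-o[2])/r[2]
E
python3 - <<'E'
from h import *
s=manip.get_state();d=snap('wrist','wrist1')
np.save('s1.npy',s,allow_pickle=True)
print(s['clock'],s['position'],s['ee_rot'],s['qpos'].round(3))
E
```

```text
1.8167 [0.54718175 0.05563568 0.2608783 ] [ 0.00108588  0.04443305  0.99901065 -0.00149695] [-0.023  0.227  1.526 -0.003  1.386 -1.505]
```

View pics/wrist1.png

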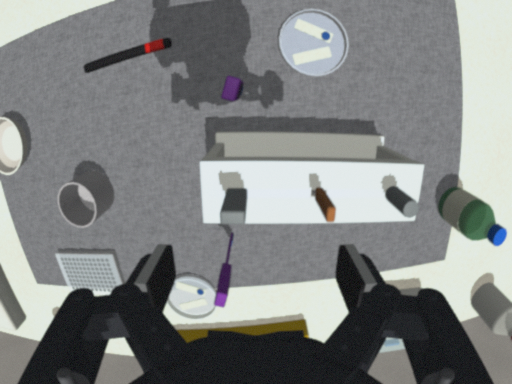

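Run:
```python
from h import *
d=load('wrist1')
x=cv2.resize(d['color'][150:240,185:445],None,fx=3,fy=3,interpolation=cv2.INTER_CUBIC)
cv2.imwrite('pics/w1.png',x[:,:,::-1])
x=cv2.resize(d['color'][130:240,40:140],None,fx=5,fy=5,interpolation=cv2.INTER_CUBIC)
cv2.imwrite('pics/w1c.png',x[:,:,::-1])
```

```text
(no output)
```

View pics/w1.png

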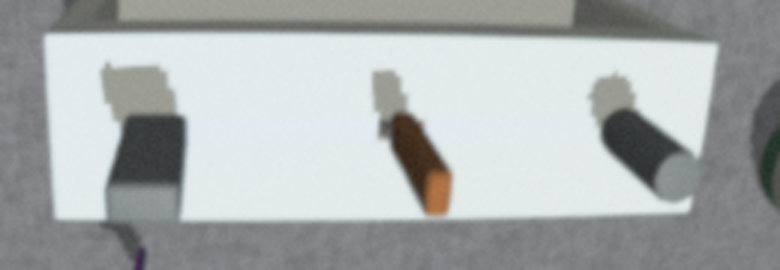

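View pics/w1c.png

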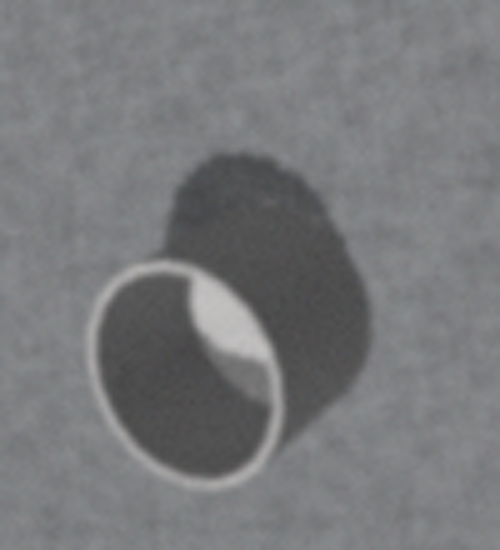

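Run:
```python
from h import *
d=load('wrist1');s=np.load('s1.npy',allow_pickle=True).item()
W=lambda u,v:(185+(u-1)/3,150+(v-1)/3)
C=lambda u,v:(40+(u-2)/5,130+(v-2)/5)
c=[wonz(d,s,*W(*p),.12) for p in[(45,34),(717,43),(690,213),(55,219)]]
print('rack',np.array(c).round(4),np.mean(c,0).round(4))
print('htop',[wonz(d,s,*W(*p),.18).round(4) for p in[(112,184),(181,184),(178,221),(107,220)]])
print('hbase near',[wonz(d,s,*W(*p),.12).round(4) for p in[(128,115),(186,117)]])
t=[wonz(d,s,*C(*p),.06) for p in[(90,345),(280,400),(165,262),(207,487),(110,290),(260,320),(120,430),(265,455)]]
A=np.array(t)[:,:2]
print('rim',cv2.minEnclosingCircle(A.astype(np.float32)*1000),A.round(4).tolist())
```

```text
rack [[ 0.5227  0.0049  0.12  ]
 [ 0.5432  0.2336  0.12  ]
 [ 0.6078  0.2287  0.12  ]
 [ 0.5864 -0.0013  0.12  ]] [0.565  0.1165 0.12  ]
htop [array([0.5511, 0.0295, 0.18  ]), array([0.5526, 0.0473, 0.18  ]), array([0.563 , 0.0455, 0.18  ]), array([0.5612, 0.0268, 0.18  ])]
hbase near [array([0.5518, 0.0281, 0.12  ]), array([0.5541, 0.0467, 0.12  ])]
rim ((575.7140502929688, -193.71714782714844), 33.69968032836914) [[0.5643, -0.2254], [0.5848, -0.1631], [0.5432, -0.1901], [0.6093, -0.197], [0.5491, -0.2123], [0.562, -0.1629], [0.5903, -0.2232], [0.6005, -0.1733]]
```

Call:
{"api": "move_arm", "payload": {
  "series": [
    [[0.011,-0.019,-0.02,0,0,0,0.085],[0,0,-0.02,0,0,0,0.085],[0,0,0,0,0,0,0.085],[0,0,0,0,0,0,0.085]]
  ]
}}

```text
clock: 2.2
position: [0.5537, 0.0419, 0.2204]
ee_rot: [-0.002, 0.043, 0.999, 0.0]
contact_force: [0.0, 0.4, 0.1]
width: 0.0847
```

Call:
{"api": "move_arm", "payload": {
  "series": [
    [[0.0045,-0.005,-0.01,0,0,0,0.085],[0,0,-0.02,0,0,0,0.085],[0,0,-0.02,0,0,0,0.085],[0,0,-0.02,0,0,0,0.085],[0,0,-0.005,0,0,0,0.085],[0,0,0,0,0,0,0.085],[0,0,0,0,0,0,0.085]]
  ]
}}

```text
clock: 2.78
position: [0.5604, 0.0362, 0.1472]
ee_rot: [0.001, 0.043, 0.999, 0.0]
contact_force: [0.2, 0.6, -0.7]
width: 0.0853
```

Call:
{"api": "move_arm", "payload": {
  "series": [
    [[-0.001,0,-0.002,0,0,0,0.06],[0,0,0,0,0,0,0.04],[0,0,0,0,0,0,0.025],[0,0,0,0,0,0,0.015],[0,0,0,0,0,0,0.01],[0,0,0,0,0,0,0.01],[0,0,0,0,0,0,0.01],[0,0,0,0,0,0,0.01],[0,0,0,0,0,0,0.01]]
  ]
}}

```text
clock: 3.53
position: [0.5589, 0.036, 0.1448]
ee_rot: [0.0, 0.043, 0.999, 0.0]
contact_force: [-1.6, -0.1, 3.0]
width: 0.0194
```

Call:
{"api": "move_arm", "payload": {
  "series": [
    [[0,0,0.005,0,0,0,0.01],[0,0,0.01,0,0,0,0.01],[0,0,0.01,0,0,0,0.01],[0,0,0.01,0,0,0,0.01],[0,0,0.01,0,0,0,0.01],[0,0,0.01,0,0,0,0.01],[0,0,0.01,0,0,0,0.01],[0,0,0.01,0,0,0,0.01],[0,0,0.01,0,0,0,0.01],[0,0,0.01,0,0,0,0.01],[0,0,0.01,0,0,0,0.01],[0,0,0.01,0,0,0,0.01],[0,0,0.01,0,0,0,0.01],[0,0,0.005,0,0,0,0.01],[0,0,0,0,0,0,0.01],[0,0,0,0,0,0,0.01]]
  ],
  "newtons": 60
}}

```text
clock: 4.87
position: [0.5587, 0.036, 0.2744]
ee_rot: [0.0, 0.043, 0.999, 0.0]
contact_force: [-1.2, 0.2, 0.0]
width: 0.0195
```

Run:
```python
from h import *
s=manip.get_state();d=snap('wrist','wrist2');b=snap('scene','scene2');print(s['position'])
x=cv2.resize(b['color'][100:280,180:350],None,fx=3.3,fy=3.3,interpolation=cv2.INTER_CUBIC)
cv2.imwrite('pics/s2.png',x[:,:,::-1])
np.save('s2.npy',s,allow_pickle=True)
```

```text
[0.558656   0.03602641 0.27444195]
```

View pics/s2.png

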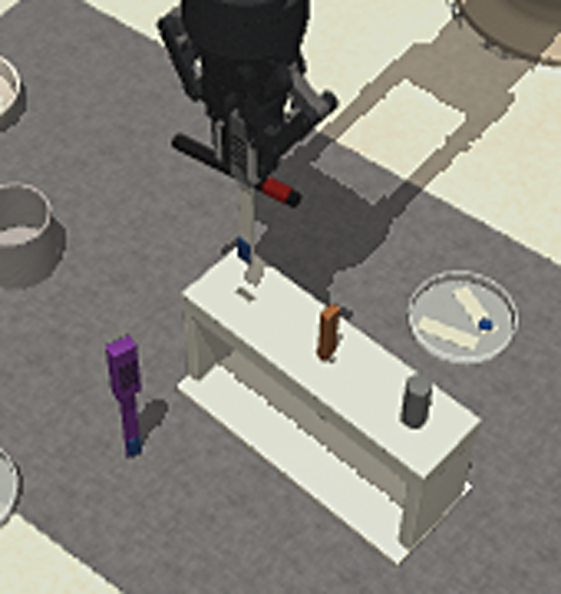

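View pics/wrist2.png

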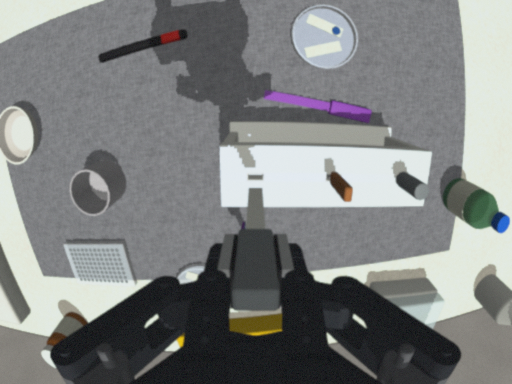

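Run:
```python
from h import *
b=load('scene2');s=np.load('s2.npy',allow_pickle=True).item()
for z in(.1595,.174,.25):
    p=proj(b,(.559,.0365,z)); print(z,(p-[180,100])*3.3)
x=b['color'][150:200,240:275];x=cv2.resize(x,None,fx=12,fy=12,interpolation=cv2.INTER_NEAREST);cv2.imwrite('pics/s2z.png',x[:,:,::-1])
```

```text
0.1595 [243.62569114 259.45641465]
0.174 [243.58808583 246.90461168]
0.25 [243.37599368 176.11305353]
```

View pics/s2z.png

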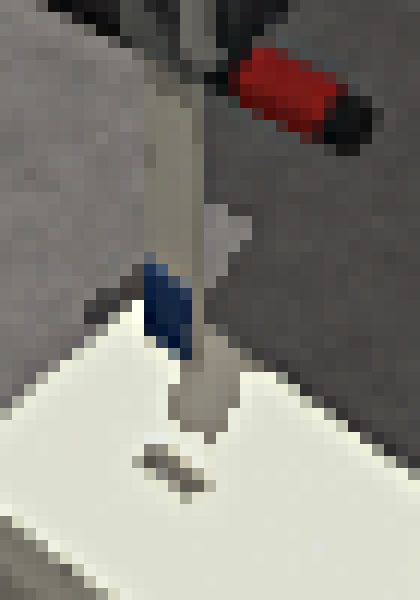

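Call:
{"api": "move_arm", "payload": {
  "series": [
    [[0.0014,-0.0193,0,0,0,0,0.01],[0.0014,-0.0193,0,0,0,0,0.01],[0.0014,-0.0193,0,0,0,0,0.01],[0.0014,-0.0193,0,0,0,0,0.01],[0.0014,-0.0193,0,0,0,0,0.01],[0.0014,-0.0193,0,0,0,0,0.01],[0.0014,-0.0193,0,0,0,0,0.01],[0.0014,-0.0193,0,0,0,0,0.01],[0.0014,-0.0193,0,0,0,0,0.01],[0.0014,-0.0193,0,0,0,0,0.01],[0.0014,-0.0193,0,0,0,0,0.01],[0.0014,-0.0193,0,0,0,0,0.01],[0,0,0,0,0,0,0.01],[0,0,0,0,0,0,0.01],[0,0,0,0,0,0,0.01]]
  ]
}}

```text
clock: 6.22
position: [0.5751, -0.1949, 0.2737]
ee_rot: [-0.001, 0.043, 0.999, 0.001]
contact_force: [-0.1, 0.5, -0.9]
width: 0.0195
```

Run:
```python
from h import *
s=manip.get_state();d=snap('wrist','wrist3');b=snap('scene','scene3');print(s['position'],s['ee_rot'])
x=np.hstack([cv2.resize(b['color'][80:280,110:280],None,fx=2.3,fy=2.3),cv2.resize(d['color'][100:300,170:340],None,fx=2.3,fy=2.3)])
cv2.imwrite('pics/s3.png',x[:,:,::-1])
```

```text
[ 0.57510195 -0.19494534  0.27366105] [-6.79277067e-04  4.29607607e-02  9.99076253e-01  7.43829186e-04]
```

View pics/s3.png

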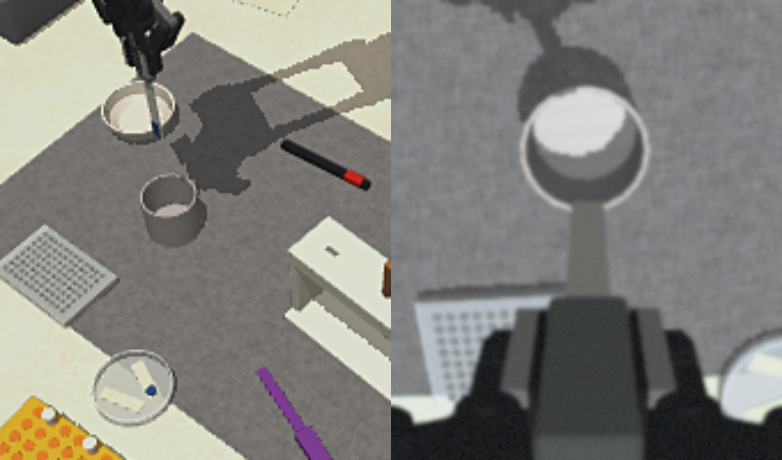

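Call:
{"api": "move_arm", "payload": {
  "series": [
    [[0,0,-0.012,0,0,0,0.01],[0,0,-0.012,0,0,0,0.01],[0,0,-0.012,0,0,0,0.01],[0,0,-0.012,0,0,0,0.01],[0,0,-0.012,0,0,0,0.01],[0,0,-0.012,0,0,0,0.01],[0,0,-0.012,0,0,0,0.01],[0,0,-0.012,0,0,0,0.01],[0,0,-0.012,0,0,0,0.01],[0,0,-0.012,0,0,0,0.01],[0,0,-0.01,0,0,0,0.01],[0,0,-0.005,0,0,0,0.01],[0,0,-0.005,0,0,0,0.01],[0,0,0,0,0,0,0.01],[0,0,0,0,0,0,0.01],[0,0,0,0,0,0,0.01],[0,0,0,0,0,0,0.01],[0,0,0,0,0,0,0.01]]
  ]
}}

```text
clock: 7.82
position: [0.5758, -0.1958, 0.1349]
ee_rot: [0.001, 0.043, 0.999, -0.0]
contact_force: [-0.2, -0.5, -1.2]
width: 0.0191
```

Run:
```python
from h import *
s=manip.get_state();d=snap('wrist','wrist4');b=snap('scene','scene4');print(s['position'],s['contact_force'],s['qpos'].round(3))
x=np.hstack([cv2.resize(b['color'][80:280,110:280],None,fx=2.3,fy=2.3),cv2.resize(d['color'][100:300,170:340],None,fx=2.3,fy=2.3)])
cv2.imwrite('pics/s4.png',x[:,:,::-1])
```

```text
[ 0.57578955 -0.19576273  0.13494269] [-0.17719923 -0.48441113 -1.24146609] [-0.442  0.399  1.596  0.     1.145 -1.927]
```

View pics/s4.png

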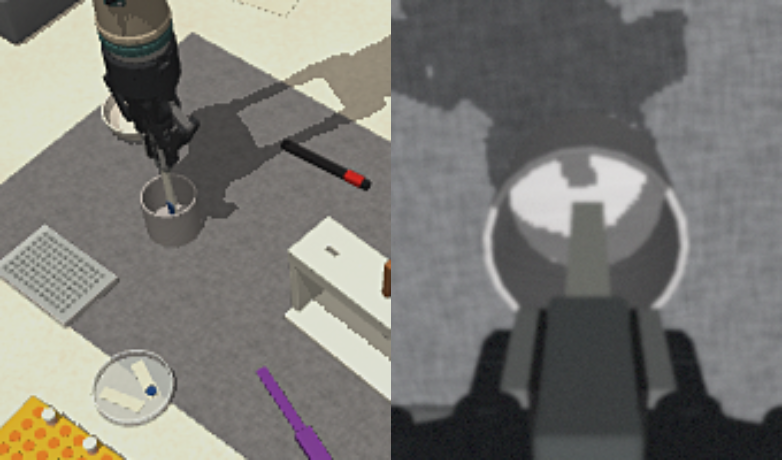

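Call:
{"api": "move_arm", "payload": {
  "series": [
    [[0,0,0.01,0,0,0,0.01],[0,0,0.012,0,0,0,0.01],[0,0,0.012,0,0,0,0.01],[0,0,0.012,0,0,0,0.01],[0,0,0.012,0,0,0,0.01],[0,0,0.012,0,0,0,0.01],[0,0,0.018,0,0,-0.025,0.01],[0,0,0.018,0,0,-0.025,0.01],[0,0,0.018,0,0,-0.025,0.01],[0,0,0.018,0,0,-0.025,0.01],[0,0,0.018,0,0,-0.025,0.01],[0,0,0.018,0,0,-0.025,0.01],[0,0,0.018,0,0,-0.025,0.01],[0,0,0.018,0,0,-0.025,0.01],[0,0,0.018,0,0,-0.025,0.01],[0,0,0.018,0,0,-0.025,0.01],[0,0,0.018,0,0,-0.025,0.01],[0,0,0.018,0,0,-0.025,0.01],[0,0,0.018,0,0,-0.025,0.01],[0,0,0.018,0,0,-0.025,0.01]]
  ]
}}

```text
clock: 9.58
position: [0.575, -0.1954, 0.4582]
ee_rot: [0.001, 0.217, 0.976, -0.0]
contact_force: [0.2, -0.6, -0.3]
width: 0.0193
```

Run:
```python
from h import *
s=manip.get_state();print(s['position'],s['ee_rot'],s['qpos'].round(3),s['width'])
```

```text
[ 0.5750174  -0.19537287  0.45823967] [ 5.05553292e-04  2.16780981e-01  9.76220133e-01 -5.43031872e-05] [-0.442  0.296  0.96   0.     1.884 -1.576] 0.019341638059927235
```

Call:
{"api": "move_arm", "payload": {
  "series": [
    [[0.0045,-0.0021,0.004,-0.0296,-0.0634,0,0.01],[0.0045,-0.0021,0.004,-0.0296,-0.0634,0,0.01],[0.0045,-0.0021,0.004,-0.0296,-0.0634,0,0.01],[0.0045,-0.0021,0.004,-0.0296,-0.0634,0,0.01],[0.0045,-0.0021,0.004,-0.0296,-0.0634,0,0.01],[0.0045,-0.0021,0.004,-0.0296,-0.0634,0,0.01],[0.0045,-0.0021,0.004,-0.0296,-0.0634,0,0.01],[0.0045,-0.0021,0.004,-0.0296,-0.0634,0,0.01],[0.0045,-0.0021,0.004,-0.0296,-0.0634,0,0.01],[0.0045,-0.0021,0.004,-0.0296,-0.0634,0,0.01]]
  ]
}}

```text
clock: 10.42
position: [0.6199, -0.2163, 0.498]
ee_rot: [0.337, 0.203, 0.916, -0.075]
contact_force: [-0.4, 0.1, -0.0]
width: 0.0196
```

Run:
```python
from h import *
s=manip.get_state();print(s['position'],s['ee_rot'],s['qpos'].round(3),s['width']);print(wtool(s)[:3,:3].round(3))
```

```text
[ 0.61988966 -0.21629535  0.49804326] [ 0.3366553   0.20289392  0.9164577  -0.07485022] [-0.444 -0.003  1.429  0.006  1.011 -1.581] 0.019551214654900454
[[-0.691  0.422  0.587]
 [ 0.321  0.906 -0.274]
 [-0.647 -0.001 -0.762]]
```

Call:
{"api": "move_arm", "payload": {
  "series": [
    [[0.0045,-0.0021,0.004,-0.0296,-0.0634,0,0.01],[0.0045,-0.0021,0.004,-0.0296,-0.0634,0,0.01],[0.0045,-0.0021,0.004,-0.0296,-0.0634,0,0.01],[0.0045,-0.0021,0.004,-0.0296,-0.0634,0,0.01],[0.0045,-0.0021,0.004,-0.0296,-0.0634,0,0.01],[0.0045,-0.0021,0.004,-0.0296,-0.0634,0,0.01],[0.0045,-0.0021,0.004,-0.0296,-0.0634,0,0.01],[0.0045,-0.0021,0.004,-0.0296,-0.0634,0,0.01],[0.0045,-0.0021,0.004,-0.0296,-0.0634,0,0.01],[0,0,0,0,0,0,0.01],[0,0,0,0,0,0,0.01],[0,0,0,0,0,0,0.01]]
  ]
}}

```text
clock: 11.42
position: [0.6581, -0.2361, 0.5404]
ee_rot: [0.589, 0.17, 0.78, -0.128]
contact_force: [0.4, -0.4, -0.3]
width: 0.0191
```

Run:
```python
from h import *
s=manip.get_state();print(s['position'],s['qpos'].round(3),s['width']);print(wtool(s)[:3,:3].round(3))
d=snap('wrist','wrist5');b=snap('scene','scene5');c=snap('top','top5')
x=np.hstack([b['color'],d['color']]); x=cv2.resize(x,(800,300),interpolation=cv2.INTER_AREA)
y=cv2.resize(c['color'],(400,300),interpolation=cv2.INTER_AREA);y=np.hstack([y,cv2.resize(b['color'][30:210,80:320],(400,300))])
cv2.imwrite('pics/a5.png',np.vstack([x,y])[:,:,::-1])
```

```text
[ 0.65813473 -0.2361417   0.54040532] [-0.458 -0.081  1.813  0.235  0.121 -1.811] 0.01905927729692433
[[-0.249  0.416  0.874]
 [ 0.115  0.909 -0.4  ]
 [-0.962  0.001 -0.274]]
```

View pics/a5.png

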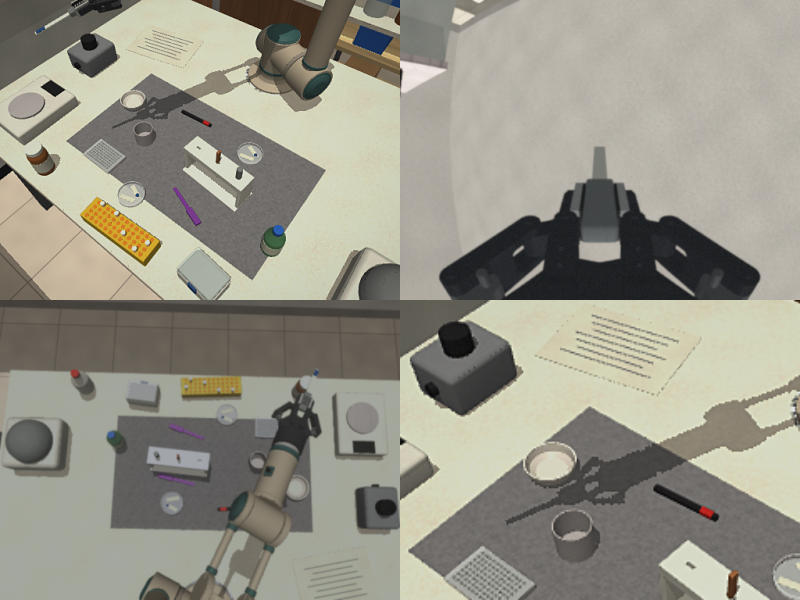

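Call:
{"api": "move_arm", "payload": {
  "series": [
    [[0,0,0,0.017,0.036,0,0.01],[0,0,0,0.017,0.036,0,0.01],[0,0,0,0,0,0,0.01],[0,0,0,0,0,0,0.01],[0,0,0,0,0,0,0.01],[0,0,0,0,0,0,0.01],[0,0,0,0,0,0,0.01],[0,0,0,0,0,0,0.01],[0,0,0,0,0,0,0.01],[0,0,0,0,0,0,0.01]]
  ]
}}

```text
clock: 12.4
position: [0.6582, -0.2362, 0.5392]
ee_rot: [0.557, 0.176, 0.803, -0.121]
contact_force: [0.2, 0.0, -0.3]
width: 0.0192
```

Run:
```python
from h import *
s=manip.get_state();print(s['position'],s['qpos'].round(3),abs(s['qd']).max(),s['width'],wtool(s)[2,:3].round(3))
a=load('top0');c=snap('top','top6');d=snap('wrist','wrist6');b=snap('scene','scene6')
o=load('scene0')
x=np.vstack([np.hstack([o['color'][90:330,80:380],b['color'][90:330,80:380]])])
x=cv2.resize(x,(800,320))
y=np.hstack([cv2.resize(c['color'][60:240,240:480],(400,280)),cv2.resize(d['color'][140:340,110:410],(400,280))])
cv2.imwrite('pics/a6.png',np.vstack([x,y])[:,:,::-1])
```

```text
[ 0.65822472 -0.23624333  0.5392366 ] [-0.458 -0.078  1.747  0.106  0.261 -1.681] 0.002295050694982784 0.019211073941742967 [-0.937  0.002 -0.35 ]
```

View pics/a6.png

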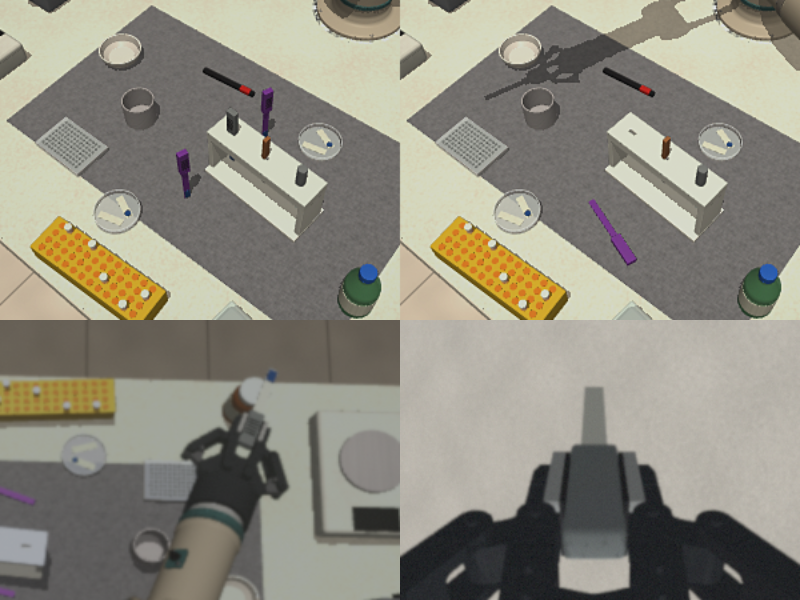

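```bash
python3 -c "
from rig import manip
print(manip.sign_off())"
```

```text
the job is handed in; nothing more can be done
None
```

I drew the test paddle out of its slot, dipped it in the steel cup, lifted it, and turned it nearly level with the pad up. I handed the job in at about 12.5 s, still gripping it; `sign_off` reports no verdict.

- **Dip:** The tip was about 20 mm above the bench, near the cup's centre. The camera views showed the blade clear of the walls, and the force reading stayed near zero (about 1 N).
- **Final pose:** The pad is about 20° from straight up, inside the 35° allowed. The tool centre point is at z = 0.54 m, so by calculation the whole paddle is above 0.45 m. The jaws were 19 mm open on the 20 mm handle and the joints had stopped. I eased the tilt back about 4° because joint 5 had come close to its limit.
- **Other things:** In the scene view before and after, the cup, rod, spatula, both petri dishes, wellplate, marker and flask look unmoved. I judged this by eye and did not measure it. The dish looks the same but is partly in the arm's shadow.
- **Something that went wrong:** Both purple look-alikes, which stood on their tips beside the rack, were lying down by the end. I first noticed one down just after the grasp. I didn't see or feel any contact with them. They may have toppled on their own, but I can't rule out the gripper.

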